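Prop the steriliser hood open to air

ROBOT

A 6-joint arm with a two-finger parallel gripper is mounted at the origin on the work surface. World frame = base frame: x ahead of the robot, y to its left, z up, the work surface at z = 0. Lengths are in m, angles in rad, forces in N, time in s.
With the tool pointing down it reaches from about 0.3 to 0.775 m from the base axis. Payload 14.6 kg.
Tool frame: the origin (TCP) lies at the very end of the fingers, on their centre line; the grasp point (between the pads) lies bot.hold_point_z behind it (bot.hold_point_z is the distance from the TCP to the grasp point, in m); z points along the fingers, y is the line along which they close (so a half turn about z gives the same grasp; the last joint's range is limited). The gripper opens to 85 mm and grips with 20 to 120 N. Pads are 22 mm wide; open, the fingers measure 114 mm over their backs; the gripper's body (76 mm by 85 mm) begins 54 mm behind the grasp point. The pads swing forward as they close: fully open they stand 13 mm farther back than shut.
Start: joints at [-1.409, 0.3, 1.521, -0, 1.321, -0.067], TCP at [0.125, -0.536, 0.231] pointing down, gripper open.
Joint ranges: [-3.03, 3.03], [-0.79, 2.21], [0.23, 2.52], [-1.04, 4.18], [0, 3.07], [-2.55, 2.55]. Speed limits (rad/s): [2.22, 2.22, 2.57, 3.14, 3.14, 3.14].

INTERFACE

Orientations are given as a unit quaternion [w, x, y, z].
In Python, from station import observe, read_camera, bot gives the robot as it stands. The module is installed in compiled form; this text tells all that it offers.
- The arm moves only by the shell command python3 -m pendant 'ROWS' [FORCE]. ROWS is a JSON object of lists of equal length, an entry for each row: "delta_pos": the shift along the tool's x, y, z in mm, a list of three; "rotation": the turn, a rotation vector about the tool's x, y, z in degrees, a list of three; "grip": the opening, from 0 (shut) to 1 (fully open). A call has 1 to 5 rows; each row shifts and turns the commanded pose from where the row before left it, along the tool's axes as they then stand; what a row does not reach is not made up. A row lasts 1/8 s, in which the tool goes at most 62.5 mm and 10.7 degrees, less where a joint would pass 70% of its speed; a pose out of reach is approached as far as the arm can. A call with a gripper value outside its range is refused whole. The fingers move at their own pace and stop on an object; FORCE is the grip in N (left out, the last holds). Time passes only in rows, so rows that do not move let the fingers close. It gives the time, the measured TCP pose, the force, the opening and the grip force at its end, in the units of the state.
- observe(): the state, without advancing time (a new reading comes with each control period).
- read_camera(name): name is "scene" or "top" or "wrist"; returns a dict with "frame" (420x560x3 uint8, red, green, blue), "range_z" (420x560 float32, m along the optical axis (not along the pixel's ray), 0 where there is no reading), "fx", "fy", "cx", "cy" (pixels), "rvec" (rotation vector, rad) and "tvec" (3), from world to camera coordinates, as OpenCV has them; the wrist camera has in their place "hand_eye" (4x4, takes a point from camera to tool coordinates, whose origin is the TCP and whose axes are the flange's). Camera axes: x right, y down, z forward; pixel columns grow to the right and rows downward; lengths in m; the calibration is good to about 2 mm. A picture is of the moment at which its call begins: read the wrist's pose just before it.
- bot.close_job(): hands the job in; it is judged then, once.
The state is a dict: "time_s": time; "q": joint angles; "qvel": joint speeds; "joint_torque": joint torques, N m; "eef_pos": TCP position; "ee_rot": TCP orientation; "wrist_force": force on the tool from outside, world axes, zero at the start; "moment": the same for the moment, N m; "width": finger opening in m; "grasp_force": force on a finger pad.
Only numpy, scipy, OpenCV 4.12 (cv2) and the standard library are available. Lean on these libraries where they do the work, as an engineer would, in place of code of your own. Each camera call takes 0.05 s, during which the arm holds its last target. There are 200 camera calls.

TASK

Prop the tool steriliser's hood half open so that it can air: lift the hood by its bar handle until it leans back and stays up by itself, swing the prop rod on its side up until it stops, then bring the hood gently down on it, so that the rod's tip sits in the saddle on the hood and carries it. Do not let the hood drop at any time, leave the other things on the counter where they are, and let go of everything.

Things in the scene. Friction and masses are not known exactly. Their poses are not given: they have to be found in the camera images.
- hood (a joint): hinge of the steriliser's hood, rad: 0 shut, grows as its front edge rises, stop at 1.45 (leaning back). The hood is a grey plastic cover 180 mm deep (x), 260 mm wide (y), 55 mm high, about 0.6 kg, hinged along the far top edge of the black base. Above about 1.2 its weight keeps it back against the stop, so it stays up when let go; below that it falls shut unless held or propped. Propped on the seated rod it reads about 0.84
- hood_hinge (a point): middle of the hood's hinge line, 90 mm above the counter; its frame turns with the hood: y is the hinge axis (to the left as the robot sees the steriliser; opening turns positively about it), with the hood shut x points horizontally away from its front and z up. In this frame the handle's centre is at (-205, 0, 85) mm and the saddle's seat at (-140, -178, 20) mm
- hood_handle (a point): centre of the steel bar handle: a round bar 12 mm thick and 140 mm long, parallel to the hinge, carried on two legs at its ends, standing off diagonally (25 mm forward, 30 mm up) from the hood's front top edge, so that it can be pinched across from above at any hood angle; its frame turns with the hood
- hood_saddle (a point): seat in the saddle: a dark steel inverted-V socket on a bracket at the hood's right side, 48 mm out from the side. It opens downwards when the hood is shut (towards the hood's -z); roof 20 mm wide inside, mouth about 40 mm wide, about 25 mm deep. The point is where the centre of the rod's round tip lies when seated; it turns with the hood
- rod (a joint): pivot of the prop rod, rad: 0 = level, pointing to the front (to the robot); grows as its tip swings up and back; 1.57 upright, stop at 1.70, where the tip stands in the saddle's path. The pivot is stiff: the rod stays wherever it is left (about 0.1 N m to move it). Seated it reads about 1.64. With the hood shut the saddle is in the rod's way
- rod_pivot (a point): centre of the rod's pivot, beside the right side of the base (48 mm out from it), 45 mm above the counter; y is the pivot axis, parallel to the hood's hinge; its frame turns with the rod, which points along its -x
- rod_tip (a point): centre of the round tip (16 mm ball) of the rod: a plain metal rod 10 mm thick, 164 mm from pivot to this point
- rod_grip (a point): middle of the free part of the rod's finger grip: a plain round cross pin 10 mm thick that stands out 70 mm sideways from the rod (to the right, away from the base, along the -y of the rod's frame, parallel to the pivot), 90 mm from the pivot; this point is 42 mm out from the rod's axis. Pinch the pin across from above; being round it turns between the fingers as the rod swings
- steriliser: black box base of the steriliser, fixed: 180 (x) x 260 (y) x 90 mm high, open at the top, tools in a tray inside; origin at the centre of its underside, x points from its front (near the robot) to its hinge side, y to its left, z up
- tint_bowl: bystander: black bowl, 110 mm across, 50 mm high, origin under its centre
- tint_brush: bystander: brush lying flat, 200 mm long along its x
- comb: bystander: black comb lying flat, 190 mm long along its x
- developer: bystander: white bottle 64 mm across, 170 mm high, origin under its centre
- carton: bystander: cardboard carton 50 x 170 x 45 mm high, origin under its centre
- cream_jar: bystander: amber jar 80 mm across, 75 mm high, origin under its centre
- spray: bystander: clear spray bottle 68 mm across, 195 mm high, origin under its centre

How it is judged:
On the way, in this order (a step that is already met when the one before it is completed fails the run):
1. the hood is raised until it leans back against its stop (above 1.3 rad) (value of joint hood above 1.3 rad), for 0.2 s.
2. the rod is swung up (past 1.55 rad) while the hood is still raised (above 1.0 rad) (value of joint rod above 1.55 rad and value of joint hood above 1 rad), for 0.2 s.
At the end, for the whole second after the job is handed in: the hood rests half open on the rod (hood 0.79 to 0.91 rad, still): the rod's tip lies within 12 mm of the saddle's seat and bears the hood with more than 0.3 N (value of joint hood between 0.79 and 0.91 rad and distance between rod_tip and hood_saddle below 0.012 m and contact force between hood and rod above 0.3 N and velocity of joint hood between -0.05 and 0.05 rad/s); the robot touches nothing.
It fails at once if the hood drops (closes faster than 1.6 rad/s) (velocity of joint hood below -1.6 rad/s).
It fails at once if a bystander is shifted by more than 40 mm or knocked over (distance of any of tint_bowl, tint_brush, comb, developer, carton, cream_jar, spray from where it was at the start of the episode above 0.04 m or angle between any of tint_bowl, developer, cream_jar, spray, carton's own z axis and vertical above 0.5 rad).
It also fails if it takes over 64 s, if anything falls off the work surface, if the arm or the gripper's body presses on something with over 40 N, if the wrist force passes 120 N, or if a joint passes its speed limit or range.

## Working session

There is one attempt and no reset: what is moved stays moved. The work goes in short steps, Python scripts to look and compute and a shell command to move; the robot and the scene stay as the last step left them, time stands still between calls to the robot, and variables do not carry over. Pictures are saved under pics/ and viewed, at most 10 in all, crops included, and the job is handed in when it is done.

```bash
mkdir -p pics; python3 - <<'E'
from station import observe, read_camera, bot
import cv2,numpy as np
s=observe(); print({k:np.round(v,3).tolist() for k,v in s.items()}, bot.hold_point_z)
for n in("scene","top"):
    c=read_camera(n); cv2.imwrite(f"pics/{n}0.png",cv2.resize(c["frame"][...,::-1],(800,600)))
    np.savez(f"{n}0.npz",**c)
    R=cv2.Rodrigues(np.array(c["rvec"],float))[0]; print(n,-R.T@np.array(c["tvec"]),c["fx"])
E
```

```text
{'time_s': 0.0, 'q': [-1.409, 0.3, 1.522, -0.0, 1.321, -0.067], 'qvel': [0.001, -0.002, 0.002, 0.0, -0.0, -0.002], 'joint_torque': [-0.001, -54.35, -36.179, -0.0, 0.004, -0.0], 'eef_pos': [0.125, -0.535, 0.231], 'ee_rot': [-0.001, 0.993, 0.114, -0.0], 'wrist_force': [0.303, 0.496, 0.016], 'moment': [-0.058, -0.041, 0.024], 'grasp_force': 0.0, 'width': 0.086} 0.0187
scene [ 1.66176096 -0.23056056  0.86628727] 456.31054688035596
top [0.2997545  0.00900343 1.6522714 ] 464.1248115907115
```

View pics/scene0.png

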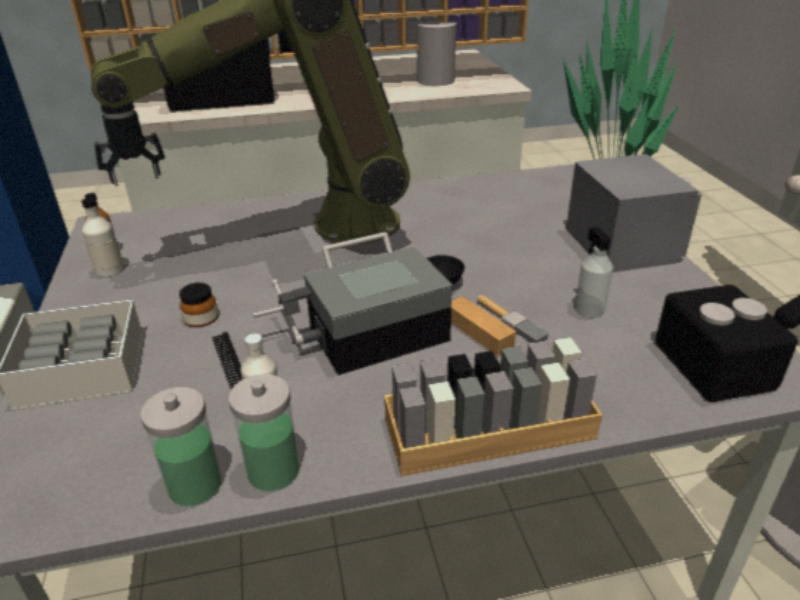

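View pics/top0.png

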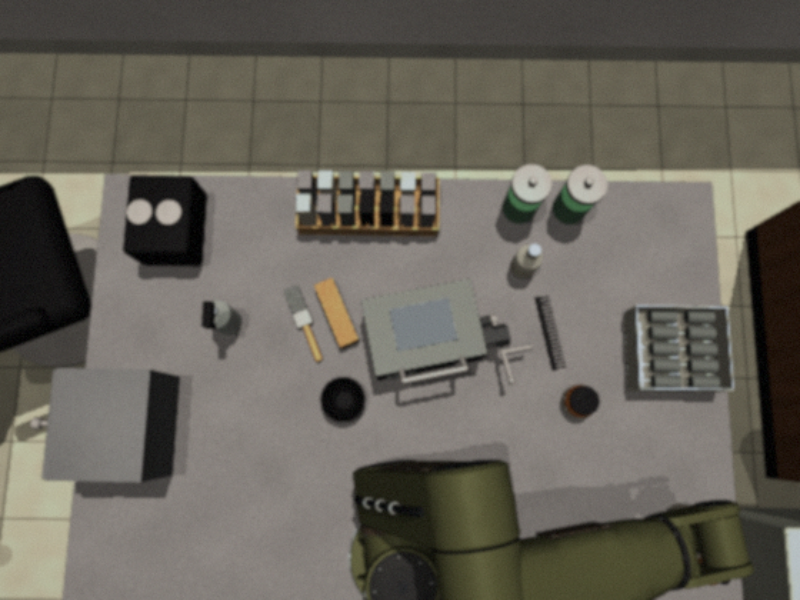

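The top view shows the steriliser centred near (423,328), yawed roughly 8°. The handle bar runs (402,377)–(466,366), and the rod's grip pin runs (505,350)–(531,348), with the rod tip near (510,382). I'll fit the hood's top face using the depth.

```bash
cat > h.py <<'E'
import numpy as np,cv2
def cloud(c):
    z=c["range_z"].astype(float); v,u=np.mgrid[:420,:560]
    P=np.dstack([(u-c["cx"])/c["fx"]*z,(v-c["cy"])/c["fy"]*z,z])
    R=cv2.Rodrigues(np.array(c["rvec"],float))[0]
    W=(P-np.array(c["tvec"]).ravel())@R; W[z==0]=np.nan; return W
def pix(c,p):
    return cv2.projectPoints(np.array(p,float).reshape(-1,3),np.array(c["rvec"],float),np.array(c["tvec"],float),np.array([[c["fx"],0,c["cx"]],[0,c["fy"],c["cy"]],[0,0,1.]]),None)[0][:,0]
E
python3 - <<'E'
from h import *
c=dict(np.load("top0.npz")); W=cloud(c)
box=np.zeros((420,560),bool); box[180:280,245:345]=1
m=box&(abs(W[...,2]-.145)<.012)
print(m.sum(),np.nanmedian(W[...,2][m]))
r=cv2.minAreaRect((W[m][:,:2]*1000).astype(np.float32)); print(r,cv2.boxPoints(r))
for n,(u,v) in dict(hL=(402,377),hR=(466,366),hm=(434,372),pinL=(508,350),pinR=(529,348),tip=(510,381)).items():
    u=int(u*.7);v=int(v*.7); w=W[v-2:v+3,u-2:u+3].reshape(-1,3); print(n,np.round(w[np.nanargmax(w[:,2])],3))
E
```

```text
4291 0.14527675689386416
((531.6162109375, -46.451416015625), (186.60963439941406, 272.38525390625), 12.143935203552246) [[ 411.74875    67.065155]
 [ 469.05     -199.22473 ]
 [ 651.48364  -159.96799 ]
 [ 594.18243   106.3219  ]]
hL [0.41  0.006 0.181]
hR [ 0.433 -0.126  0.187]
hm [ 0.423 -0.054  0.181]
pinL [ 0.496 -0.231  0.102]
pinR [ 0.496 -0.289  0.08 ]
tip [ 0.419 -0.243  0.105]
```

```bash
cat >> h.py <<'E'
def ster(yaw,cx,cy):
    c,s=np.cos(yaw),np.sin(yaw); return np.array([[c,-s,0],[s,c,0],[0,0,1]]),np.array([cx,cy,0])
def Ry(a): c,s=np.cos(a),np.sin(a); return np.array([[c,0,s],[0,1,0],[-s,0,c]])
def hoodpt(S,a,p):  # hood frame -> world
    R,t=S; return t+R@(np.array([.09,0,.09])+Ry(a)@np.array(p))
def rodpt(S,a,p,px): # rod frame; pivot x=px in the steriliser frame
    R,t=S; return t+R@(np.array([px,-.178,.045])+Ry(a)@np.array(p))
H=(-.205,0,.085); SAD=(-.14,-.178,.02); TIP=(-.164,0,0); GRIP=(-.09,-.042,0)
E
python3 - <<'E'
from h import *
c=dict(np.load("top0.npz")); W=cloud(c)
box=np.zeros((420,560),bool); box[180:280,245:345]=1
m=box&(abs(W[...,2]-.145)<.008)
m=cv2.morphologyEx(m.astype(np.uint8),cv2.MORPH_OPEN,np.ones((11,11)))>0
r=cv2.minAreaRect((W[m][:,:2]*1000).astype(np.float32)); print(r,W[m].mean(0))
b=cv2.moments(m.astype(np.uint8)); print("pca",np.degrees(.5*np.arctan2(2*b['mu11'],b['mu20']-b['mu02'])))
# pivot x from seated geometry: hood .84, rod 1.64
s=hoodpt(ster(0,0,0),.84,SAD); t=rodpt(ster(0,0,0),1.64,TIP,0); px=s[0]-t[0]; print("px",px,s-t)
yaw=np.radians(9.5); S=ster(yaw,*W[m].mean(0)[:2]); 
im=cv2.resize(c["frame"][190:290,240:400,::-1],None,fx=5,fy=5,interpolation=cv2.INTER_CUBIC)
def dr(p,col):
    q=(pix(c,p)-[240,190]+.5)*5
    cv2.polylines(im,[q.astype(np.int32)],False,col,1)
dr([hoodpt(S,0,p) for p in[(0,.13,.055),(0,-.13,.055),(-.18,-.13,.055),(-.18,.13,.055),(0,.13,.055)]],(0,0,255))
dr([hoodpt(S,0,p) for p in[(-.205,-.07,.085),(-.205,.07,.085)]],(0,255,0))
for a in(.32,):
    dr([rodpt(S,a,p,px) for p in[(0,0,0),TIP]],(255,0,0)); dr([rodpt(S,a,p,px) for p in[(-.09,0,0),(-.09,-.07,0)]],(255,255,0))
cv2.imwrite("pics/ov1.png",im)
E
```

```text
((532.51220703125, -39.96746826171875), (179.53298950195312, 258.74859619140625), 12.274666786193848) [ 0.53764281 -0.03803204  0.14515829]
pca -17.189686039623563
px 0.00010772120236788273 [ 0.00010772  0.         -0.00100815]
```

View pics/ov1.png

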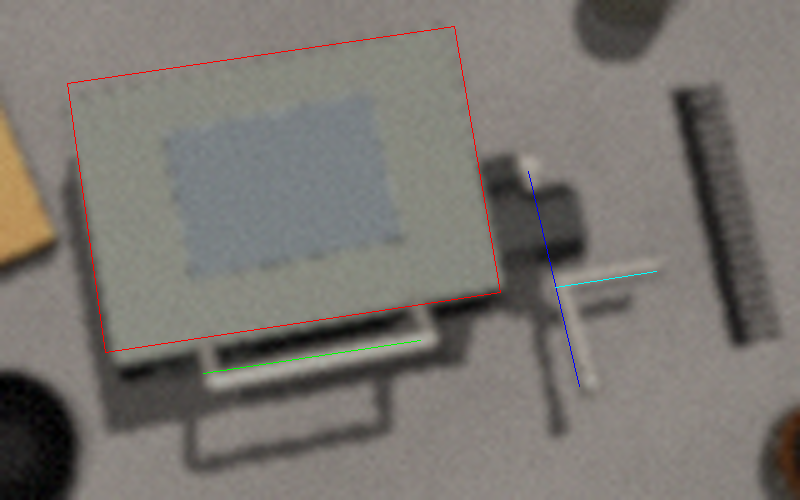

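```bash
python3 -m pendant '{"delta_pos":[[0,0,-25],[0,0,-25],[0,0,-25],[0,0,-25],[0,0,0]],"rotation":[[0,0,-10],[0,0,-10],[0,0,-10],[0,0,-10],[0,0,-10]],"grip":[1,1,1,1,1]}'; python3 -m pendant '{"delta_pos":[[0,0,0],[0,0,0],[0,0,0],[0,0,0]],"rotation":[[0,0,-10],[0,0,-10],[0,0,-10],[0,0,-7.8]],"grip":[1,1,1,1]}'
cat >> h.py <<'E'
from scipy.spatial.transform import Rotation as Ro
def todelta(s,S,p,tilt=0):
    "tool-frame shift (mm) and remaining turn (deg) bringing the grasp point to world p, closing along the steriliser's x; tilt leans the body to the right"
    from station import bot
    T=Ro.from_quat(np.r_[s["ee_rot"][1:],s["ee_rot"][0]])
    G=S[0]@np.array([[0,1,0],[1,0,0],[0,0,-1.]]).T
    G=Ro.from_matrix(G)*Ro.from_euler('y',tilt,degrees=True)
    tcp=np.array(p)+G.apply([0,0,bot.hold_point_z])
    return np.round(T.inv().apply(tcp-s["eef_pos"])*1000,1),np.round((T.inv()*G).as_rotvec(degrees=True),1)
E
python3 - <<'E'
from h import *
from station import observe
c=dict(np.load("top0.npz"))
S=ster(np.radians(10.9),.533,-.042)
print(pix(c,[hoodpt(S,0,p) for p in[(-.205,.07,.085),(-.205,-.07,.085)]]),"obs",(np.array([[208,382],[438,342]])/5-.5+[240,190]))
print(pix(c,[hoodpt(S,0,p) for p in[(-.18,-.13,.055),(-.18,.13,.055),(0,-.13,.055)]]),"obs",np.array([[500,293],[115,361],[456,25]])/5-.5+[240,190])
h=hoodpt(S,0,H); print(h, todelta(observe(),S,h+[0,0,.1]))
E
```

```text
time_s: 0.72
eef_pos: [0.1248, -0.536, 0.333]
ee_rot: [0.001, 0.851, 0.526, -0.0]
wrist_force: [0.1, -0.2, 0.7]
width: 0.0858
grasp_force: 0.0
time_s: 1.23
eef_pos: [0.1247, -0.5356, 0.3309]
ee_rot: [-0.0, 0.635, 0.773, 0.0]
wrist_force: [1.0, 1.0, -0.2]
width: 0.085
grasp_force: 0.0
[[282.31714979 266.01618448]
 [325.65432378 258.33865861]] obs [[281.1 265.9]
 [327.1 257.9]]
[[341.39031828 248.39347121]
 [262.70991238 262.2972509 ]
 [330.70117928 195.29767256]] obs [[339.5 248.1]
 [262.5 261.7]
 [330.7 194.5]]
[ 0.42007475 -0.06374598  0.175     ] (array([405.4, 381.4,  74.9]), array([ 0. , -0. ,  0.3]))
```

```bash
python3 -m pendant '{"delta_pos":[[40,38,0],[40,38,0],[40,38,0],[40,38,0],[40,38,0]],"rotation":[[0,0,0],[0,0,0],[0,0,0],[0,0,0],[0,0,0]],"grip":[1,1,1,1,1]}'; python3 -m pendant '{"delta_pos":[[40,38,0],[40,38,10],[40,38,15],[40,38,15],[40,38,15]],"rotation":[[0,0,0],[0,0,0],[0,0,0],[0,0,0],[0,0,0]],"grip":[1,1,1,1,1]}'; python3 -m pendant '{"delta_pos":[[0,0,0],[0,0,0]],"rotation":[[0,0,0],[0,0,0]],"grip":[1,1]}'
python3 - <<'E'
from h import *
from station import observe,read_camera
S=ster(np.radians(10.9),.533,-.042); h=hoodpt(S,0,H); s=observe()
print(todelta(s,S,h))
c=read_camera("wrist"); np.savez("w1.npz",**c,pos=s["eef_pos"],rot=s["ee_rot"]); cv2.imwrite("pics/w1.png",cv2.resize(c["frame"][...,::-1],(800,600)))
E
```

```text
time_s: 1.85
eef_pos: [0.274, -0.3017, 0.3311]
ee_rot: [-0.0, 0.637, 0.771, 0.0]
wrist_force: [1.3, -0.1, -0.2]
width: 0.0856
grasp_force: 0.0
time_s: 2.48
eef_pos: [0.4228, -0.0692, 0.2758]
ee_rot: [0.0, 0.637, 0.771, 0.0]
wrist_force: [0.8, -1.0, 0.5]
width: 0.0852
grasp_force: 0.0
time_s: 2.72
eef_pos: [0.422, -0.0711, 0.2763]
ee_rot: [-0.0, 0.636, 0.771, -0.0]
wrist_force: [-0.5, -0.7, 0.7]
width: 0.0854
grasp_force: 0.0
(array([  7.6,  -0.4, 120. ]), array([-0., -0.,  0.]))
```

View pics/w1.png

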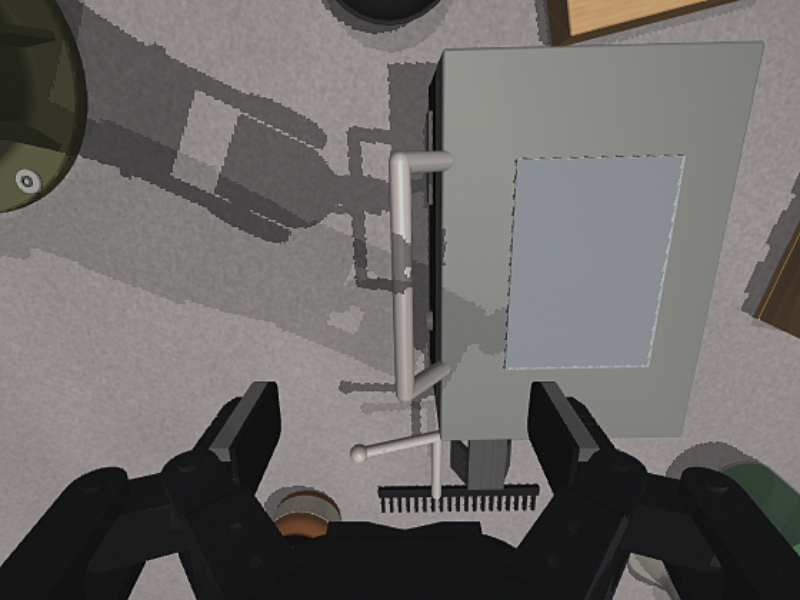

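The wrist view shows the bar from (401,158) to (405,395), the rod tip ball at (358,453), and the pin from (437,440) to its end at (437,497).

```bash
python3 - <<'E'
from h import *
from station import observe
c=dict(np.load("w1.npz")); T=Ro.from_quat(np.r_[c["rot"][1:],c["rot"][0]]); E=c["hand_eye"]
S=ster(np.radians(10.9),.533,-.042)
for n,(u,v) in dict(b1=(401,162),bm=(403,280),b2=(405,390),tip=(358,453),pinroot=(437,445),pinend=(437,490)).items():
    u,v=u*.7,v*.7; z=c["range_z"][int(v)-1:int(v)+2,int(u)-1:int(u)+2]; z=z[z>0].min()+.004
    p=E@[(u-c["cx"])/c["fx"]*z,(v-c["cy"])/c["fy"]*z,z,1]; w=c["pos"]+T.apply(p[:3])
    print(n,np.round(w,4),"ster",np.round(S[0].T@(w-S[1]),4))
print([S[0].T@(hoodpt(S,0,(-.205,y,.085))-S[1]) for y in(.07,-.07)],[S[0].T@(rodpt(S,.32,p,0)-S[1]) for p in(TIP,GRIP)])
E
```

```text
b1 [0.4069 0.0034 0.1769] ster [-0.1152  0.0684  0.1769]
bm [ 0.4203 -0.06    0.1783] ster [-0.1141  0.0037  0.1783]
b2 [ 0.4351 -0.1301  0.1786] ster [-0.1128 -0.068   0.1786]
tip [ 0.4158 -0.246   0.0988] ster [-0.1537 -0.1782  0.0988]
pinroot [ 0.4881 -0.2424  0.0743] ster [-0.082  -0.1883  0.0743]
pinend [ 0.4991 -0.2928  0.0754] ster [-0.0807 -0.2399  0.0754]
[array([-0.115,  0.07 ,  0.175]), array([-0.115, -0.07 ,  0.175])] [array([-0.15567461, -0.178     ,  0.09658892]), array([-0.08543119, -0.22      ,  0.07331099])]
```

```bash
python3 -m pendant '{"delta_pos":[[7,1,35],[0,0,35],[0,0,28],[0,0,20],[0,0,0]],"rotation":[[0,0,0],[0,0,0],[0,0,0],[0,0,0],[0,0,0]],"grip":[1,1,1,1,1]}' 40; python3 -m pendant '{"delta_pos":[[0,0,0],[0,0,0],[0,0,0],[0,0,0],[0,0,0]],"rotation":[[0,0,0],[0,0,0],[0,0,0],[0,0,0],[0,0,0]],"grip":[0.05,0.05,0.05,0.05,0.05]}' 
python3 - <<'E'
from h import *
S=ster(np.radians(10.9),.533,-.042)
a0=None
for a in np.linspace(0,1.44,17):
    q=S[0].T@(hoodpt(S,a,H)-S[1])*1000
    print(round(a,2), q.round(0), None if a0 is None else (q-a0).round(1)); a0=q
E
```

```text
time_s: 3.4
eef_pos: [0.4211, -0.0648, 0.1578]
ee_rot: [-0.001, 0.637, 0.77, -0.0]
wrist_force: [-0.1, 0.4, 0.7]
width: 0.0854
grasp_force: 0.0
time_s: 4.03
eef_pos: [0.4198, -0.0643, 0.1585]
ee_rot: [-0.002, 0.636, 0.771, -0.002]
wrist_force: [-24.0, -5.1, 17.3]
width: 0.0106
grasp_force: 39.5
0.0 [-115.   -0.  175.] None
0.09 [-107.   -0.  193.] [ 8.5 -0.  18.1]
0.18 [-96.  -0. 210.] [10.1  0.  17.2]
0.27 [-85.   0. 227.] [11.6  0.  16.3]
0.36 [-72.  -0. 242.] [13.  -0.  15.2]
0.45 [-58.   0. 256.] [14.3  0.  13.9]
0.54 [-42.   0. 268.] [15.5  0.  12.6]
0.63 [-26.   0. 279.] [16.6 -0.  11.2]
0.72 [ -8.   0. 289.] [17.5  0.   9.6]
0.81 [ 10.  -0. 297.] [18.3 -0.   8. ]
0.9 [ 29.   0. 303.] [18.9  0.   6.3]
0.99 [ 49.   0. 308.] [19.4 -0.   4.6]
1.08 [ 68.  -0. 311.] [19.8 -0.   2.8]
1.17 [ 88.  -0. 312.] [19.9  0.   1.1]
1.26 [108.  -0. 311.] [20.  -0.  -0.7]
1.35 [128.   0. 309.] [19.8  0.  -2.5]
1.44 [148.   0. 304.] [19.5  0.  -4.3]
```

```bash
python3 -m pendant '{"delta_pos":[[0,8.5,-18.1],[0,10.1,-17.2],[0,11.6,-16.3],[0,13,-15.2]],"rotation":[[0,0,0],[0,0,0],[0,0,0],[0,0,0]],"grip":[0.05,0.05,0.05,0.05]}' 40
```

```text
time_s: 4.53
eef_pos: [0.4613, -0.0555, 0.2263]
ee_rot: [-0.003, 0.637, 0.771, -0.003]
wrist_force: [-33.6, 3.5, 25.2]
width: 0.0106
grasp_force: 40.3
```

```bash
python3 -m pendant '{"delta_pos":[[0,12.5,-15.9],[0,14.5,-14],[0,16.6,-11.2],[0,17.5,-9.6]],"rotation":[[0,0,0],[0,0,0],[0,0,0],[0,0,0]],"grip":[0.05,0.05,0.05,0.05]}' 40;  python3 -m pendant '{"delta_pos":[[0,18.3,-8],[0,18.9,-6.3],[0,19.4,-4.6],[0,19.8,-2.8]],"rotation":[[0,0,0],[0,0,0],[0,0,0],[0,0,0]],"grip":[0.05,0.05,0.05,0.05]}' 40
python3 - <<'E'
from h import *
from station import observe
S=ster(np.radians(10.9),.533,-.042);s=observe(); print(S[0].T@(np.array(s["eef_pos"])-S[1])+[0,0,.0187],hoodpt(S,1.08,H),s["q"])
E
```

```text
time_s: 5.03
eef_pos: [0.524, -0.0426, 0.276]
ee_rot: [-0.002, 0.636, 0.772, 0.0]
wrist_force: [-5.2, 13.8, 0.9]
width: 0.0106
grasp_force: 40.5
time_s: 5.52
eef_pos: [0.5995, -0.028, 0.2978]
ee_rot: [-0.001, 0.636, 0.772, 0.001]
wrist_force: [-2.2, 6.7, 6.5]
width: 0.0104
grasp_force: 41.1
[0.06794248 0.00122329 0.31648314] [ 0.60011108 -0.02907644  0.31086426] [-0.10851181  0.37641541  1.26667971  0.00219872  1.49981027 -0.30090454]
```

```bash
python3 -m pendant '{"delta_pos":[[0,19.9,-1.1],[0,20,0.7],[0,19.8,2.5],[0,14,3],[0,0,0]],"rotation":[[0,0,0],[0,0,0],[0,0,0],[0,0,0],[0,0,0]],"grip":[0.05,0.05,0.05,0.05,0.05]}' 40; python3 -m pendant '{"delta_pos":[[0,3,1],[0,0,0]],"rotation":[[0,0,0],[0,0,0]],"grip":[0.05,0.05]}' 40
```

```text
time_s: 6.15
eef_pos: [0.6723, -0.0137, 0.2921]
ee_rot: [-0.001, 0.636, 0.772, 0.001]
wrist_force: [-1.0, 10.6, 2.7]
width: 0.0104
grasp_force: 41.1
time_s: 6.4
eef_pos: [0.6747, -0.0132, 0.2915]
ee_rot: [-0.001, 0.636, 0.772, 0.001]
wrist_force: [-1.2, 10.1, 2.0]
width: 0.0104
grasp_force: 41.1
```

```bash
python3 -m pendant '{"delta_pos":[[0,0,0],[0,0,0],[0,0,0],[0,0,-15],[0,0,-35]],"rotation":[[0,0,0],[0,0,0],[0,0,0],[0,0,0],[0,0,0]],"grip":[0.5,0.6,0.6,0.7,0.7]}' 40; python3 -m pendant '{"delta_pos":[[-40,-45,0],[-45,-45,0],[-45,-45,0],[-45,-45,0],[-45,-45,0]],"rotation":[[0,0,0],[0,0,0],[0,0,0],[0,0,0],[0,0,0]],"grip":[0.7,0.7,0.7,0.7,0.7]}';python3 -m pendant '{"delta_pos":[[0,0,40],[0,0,40],[0,0,0],[0,0,0]],"rotation":[[0,7.5,0],[0,7.5,0],[0,0,0],[0,0,0]],"grip":[0.7,0.7,0.7,0.7]}'
python3 - <<'E'
from h import *
from station import observe,read_camera
S=ster(np.radians(10.9),.533,-.042); s=observe()
p=S[1]+S[0]@[-.0825,-.233,.0735]
print(todelta(s,S,p,15))
c=read_camera("wrist"); np.savez("w2.npz",**c,pos=s["eef_pos"],rot=s["ee_rot"]); cv2.imwrite("pics/w2.png",cv2.resize(c["frame"][...,::-1],(800,600)))
E
```

```text
time_s: 7.02
eef_pos: [0.6743, -0.0153, 0.3416]
ee_rot: [-0.001, 0.637, 0.771, -0.001]
wrist_force: [-0.1, 0.0, 0.8]
width: 0.0597
grasp_force: 0.0
time_s: 7.65
eef_pos: [0.4965, -0.2716, 0.3428]
ee_rot: [0.001, 0.637, 0.771, 0.0]
wrist_force: [0.4, -1.0, 0.7]
width: 0.0598
grasp_force: 0.0
time_s: 8.15
eef_pos: [0.4975, -0.2652, 0.2641]
ee_rot: [-0.098, 0.631, 0.765, 0.082]
wrist_force: [0.7, 0.4, 0.0]
width: 0.0601
grasp_force: 0.0
(array([-68.3,  -5.8, 197.8]), array([0.1, 0.3, 0.1]))
```

View pics/w2.png

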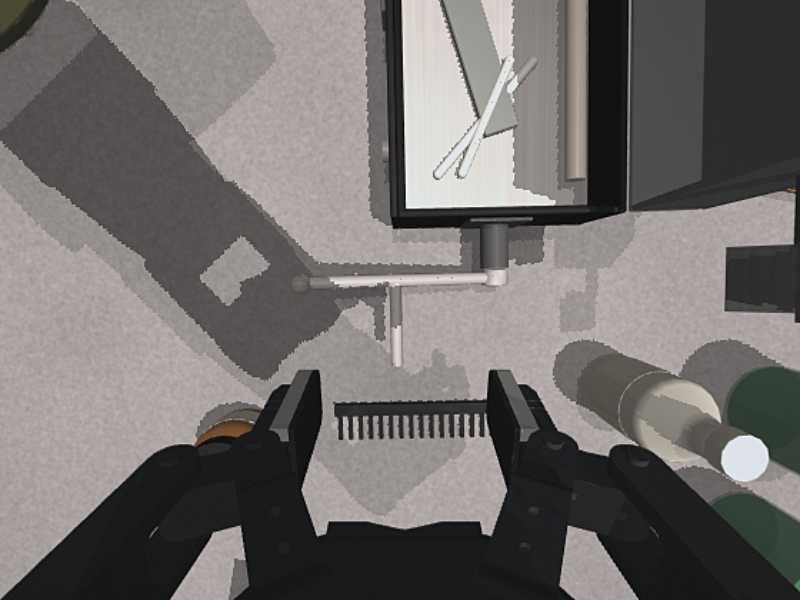

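The hood is staying up on its own. The pin runs (396,290)–(398,362), with the pivot at (495,277) and the tip at (300,283).

```bash
python3 - <<'E'
from h import *
from station import observe
c=dict(np.load("w2.npz")); T=Ro.from_quat(np.r_[c["rot"][1:],c["rot"][0]]); E=c["hand_eye"]
S=ster(np.radians(10.9),.533,-.042)
for n,(u,v) in dict(tip=(300,283),piv=(495,277),pinroot=(396,300),pinmid=(397,330),pinend=(398,358)).items():
    u,v=u*.7,v*.7; z=c["range_z"][int(v)-1:int(v)+2,int(u)-1:int(u)+2]; z=z[z>0].min()+.004
    p=E@[(u-c["cx"])/c["fx"]*z,(v-c["cy"])/c["fy"]*z,z,1]; w=c["pos"]+T.apply(p[:3])
    print(n,"ster",np.round(S[0].T@(w-S[1]),4))
E
```

```text
tip ster [-0.153  -0.1809  0.0993]
piv ster [ 0.002  -0.1771  0.052 ]
pinroot ster [-0.082  -0.1953  0.0744]
pinmid ster [-0.0812 -0.2195  0.0745]
pinend ster [-0.0804 -0.2424  0.0743]
```

```bash
python3 -m pendant '{"delta_pos":[[-34,-2.5,20],[-34,-2,40],[0,0,45],[0,0,45],[0,0,28]],"rotation":[[0,0,0],[0,0,0],[0,0,0],[0,0,0],[0,0,0]],"grip":[0.7,0.7,0.7,0.7,0.7]}' 25; python3 -m pendant '{"delta_pos":[[0,0,19],[0,0,0],[0,0,0]],"rotation":[[0,0,0],[0,0,0],[0,0,0]],"grip":[0.7,0.7,0.7]}'
python3 - <<'E'
from h import *
from station import observe
S=ster(np.radians(10.9),.533,-.042); s=observe()
print(todelta(s,S,S[1]+S[0]@[-.081,-.233,.0745],15))
a0=None
for a in np.linspace(.335,1.70,16):
    q=(Ry(a)@[-.09,0,0])*1000; print(round(a,2),None if a0 is None else (q-a0).round(1)); a0=q
E
```

```text
time_s: 8.82
eef_pos: [0.4968, -0.2844, 0.0725]
ee_rot: [-0.099, 0.631, 0.765, 0.083]
wrist_force: [0.3, -0.3, 0.0]
width: 0.0596
grasp_force: 0.0
time_s: 9.2
eef_pos: [0.4962, -0.2807, 0.0558]
ee_rot: [-0.099, 0.631, 0.765, 0.083]
wrist_force: [-0.5, -0.5, -0.5]
width: 0.0602
grasp_force: 0.0
(array([-0.5,  0.2, -0.8]), array([0.1, 0.2, 0.1]))
0.34 None
0.43 [3.  0.  7.6]
0.52 [3.7 0.  7.3]
0.61 [4.4 0.  6.9]
0.7 [5.  0.  6.5]
0.79 [5.5 0.  6. ]
0.88 [6.1 0.  5.5]
0.97 [6.5 0.  4.9]
1.06 [7.  0.  4.3]
1.15 [7.3 0.  3.7]
1.24 [7.6 0.  3. ]
1.34 [7.9 0.  2.3]
1.43 [8.  0.  1.5]
1.52 [8.1 0.  0.8]
1.61 [8.2 0.  0.1]
1.7 [ 8.2  0.  -0.7]
```

```bash
python3 -m pendant '{"delta_pos":[[0,0,0],[0,0,0],[0,0,0],[0,0,0]],"rotation":[[0,0,0],[0,0,0],[0,0,0],[0,0,0]],"grip":[0.03,0.03,0.03,0.03]}' 25; python3 -m pendant '{"delta_pos":[[3.9,6.7,-14.4],[3.5,9.4,-12.9],[3,11.6,-11.1],[2.4,13.5,-8.9]],"rotation":[[0,0,0],[0,0,0],[0,0,0],[0,0,0]],"grip":[0.03,0.03,0.03,0.03]}' 25
```

```text
time_s: 9.7
eef_pos: [0.4945, -0.2805, 0.0539]
ee_rot: [-0.101, 0.631, 0.765, 0.083]
wrist_force: [-7.1, -1.8, 2.8]
width: 0.0089
grasp_force: 24.6
time_s: 10.2
eef_pos: [0.5348, -0.2726, 0.1049]
ee_rot: [-0.102, 0.631, 0.764, 0.083]
wrist_force: [-8.3, 2.7, 10.1]
width: 0.009
grasp_force: 25.5
```

```bash
python3 -m pendant '{"delta_pos":[[1.7,14.9,-6.5],[1,15.9,-3.7],[0.2,16.3,-0.9],[0,6,0.5],[0,0,0]],"rotation":[[0,0,0],[0,0,0],[0,0,0],[0,0,0],[0,0,0]],"grip":[0.03,0.03,0.03,0.03,0.03]}' 25
python3 - <<'E'
from h import *
from station import observe,bot
S=ster(np.radians(10.9),.533,-.042); s=observe(); T=Ro.from_quat(np.r_[s["ee_rot"][1:],s["ee_rot"][0]])
g=S[0].T@(s["eef_pos"]-T.apply([0,0,bot.hold_point_z])-S[1]); print(g,np.pi-np.arctan2(g[2]-.045,g[0]))
E
```

```text
time_s: 10.82
eef_pos: [0.5881, -0.2616, 0.1143]
ee_rot: [-0.101, 0.631, 0.765, 0.083]
wrist_force: [-1.6, 5.5, 6.4]
width: 0.009
grasp_force: 26.1
[ 0.01259649 -0.23090366  0.13236026] 1.7139994698577923
```

```bash
python3 -m pendant '{"delta_pos":[[0,3,0],[0,2,0],[0,0,0]],"rotation":[[0,0,0],[0,0,0],[0,0,0]],"grip":[0.03,0.03,0.03]}' 25
```

```text
time_s: 11.2
eef_pos: [0.5904, -0.2613, 0.1141]
ee_rot: [-0.103, 0.631, 0.764, 0.082]
wrist_force: [-22.7, 4.4, 13.0]
width: 0.0094
grasp_force: 27.1
```

```bash
python3 -m pendant '{"delta_pos":[[0,-4,0],[0,0,0],[0,0,0],[0,0,0],[0,0,-20]],"rotation":[[0,0,0],[0,0,0],[0,0,0],[0,0,0],[0,0,0]],"grip":[0.3,0.6,0.6,0.6,0.6]}' 25; python3 -m pendant '{"delta_pos":[[0,0,-40],[0,0,-45],[0,0,-45],[0,0,-45],[0,0,-45]],"rotation":[[0,0,0],[0,0,0],[0,0,0],[0,-7.5,0],[0,-7.5,0]],"grip":[0.6,0.6,0.6,0.7,0.7]}'
python3 - <<'E'
from h import *
from station import observe,read_camera
S=ster(np.radians(10.9),.533,-.042); s=observe()
print(s["eef_pos"],todelta(s,S,hoodpt(S,1.45,H)))
c=read_camera("scene"); np.savez("s2.npz",**c)
cv2.imwrite("pics/s2.png",cv2.resize(c["frame"][120:330,140:420,::-1],(800,600)))
for n,p in dict(bar=hoodpt(S,1.45,H),sad=hoodpt(S,1.45,SAD),tip=rodpt(S,1.7,TIP,0)).items(): print(n,(pix(c,p)-[140,120])*2.857)
E
```

```text
time_s: 11.82
eef_pos: [0.5893, -0.2665, 0.1319]
ee_rot: [-0.102, 0.631, 0.764, 0.083]
wrist_force: [-0.0, -0.5, 1.0]
width: 0.0512
grasp_force: 0.0
time_s: 12.45
eef_pos: [0.5994, -0.3181, 0.3481]
ee_rot: [0.002, 0.637, 0.771, -0.001]
wrist_force: [-0.1, -0.5, -0.2]
width: 0.06
grasp_force: 0.0
[ 0.59938851 -0.31810503  0.34805496] (array([284.1, 136.4,  61.9]), array([ 0. ,  0.2, -0. ]))
bar [[407.16589802 143.94061345]]
sad [[201.9700367 227.5354007]]
tip [[183.14967147 211.33045194]]
```

View pics/s2.png

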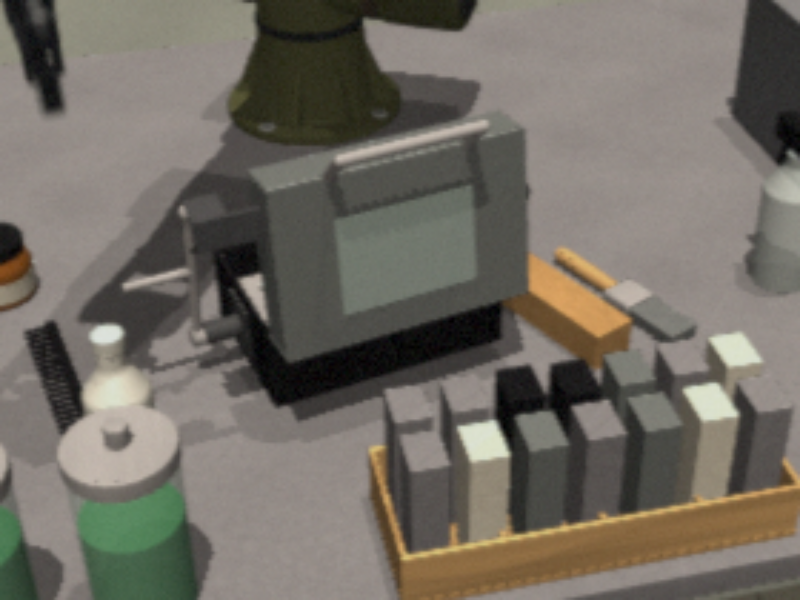

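The bar is at about (410,143) and the rod tip at (184,212), both where the model predicted. Next I regrasp the bar.

```bash
python3 -m pendant '{"delta_pos":[[50,24,0],[50,24,0],[50,24,0],[50,24,0],[50,24,0]],"rotation":[[0,0,0],[0,0,0],[0,0,0],[0,0,0],[0,0,0]],"grip":[0.7,0.7,0.7,0.7,0.7]}' 40; python3 -m pendant '{"delta_pos":[[34,16,0],[0,0,0],[0,0,20],[0,0,20],[0,0,0]],"rotation":[[0,0,0],[0,0,0],[0,0,0],[0,0,0],[0,0,0]],"grip":[0.7,0.7,0.7,0.7,0.7]}'
python3 - <<'E'
from h import *
from station import observe
S=ster(np.radians(10.9),.533,-.042); s=observe()
print(todelta(s,S,hoodpt(S,1.45,H)))
E
```

```text
time_s: 13.12
eef_pos: [0.6702, -0.0472, 0.3467]
ee_rot: [-0.0, 0.637, 0.771, 0.0]
wrist_force: [0.8, 0.2, -0.2]
width: 0.0598
grasp_force: 0.0
time_s: 13.75
eef_pos: [0.6787, -0.0136, 0.3053]
ee_rot: [-0.001, 0.637, 0.771, -0.001]
wrist_force: [-0.6, -0.2, 0.9]
width: 0.0597
grasp_force: 0.0
(array([-0.4,  1.3, 20.2]), array([-0.2, -0. , -0. ]))
```

```bash
python3 -m pendant '{"delta_pos":[[0,1,15],[0,0,0],[0,0,0],[0,0,0],[0,0,0]],"rotation":[[0,0,0],[0,0,0],[0,0,0],[0,0,0],[0,0,0]],"grip":[0.7,0.05,0.05,0.05,0.05]}' 40;python3 -m pendant '{"delta_pos":[[0,0,0]],"rotation":[[0,0,0]],"grip":[0.05]}'
python3 - <<'E'
from h import *
S=ster(0,0,0);a0=None
for a in np.r_[np.arange(1.45,.85,-.07),.84]:
    q=hoodpt(S,a,H)*1000; print(round(a,2),q.round(0),None if a0 is None else (q-a0).round(1)); a0=q
E
```

```text
time_s: 14.38
eef_pos: [0.6794, -0.0127, 0.2925]
ee_rot: [-0.001, 0.637, 0.771, -0.001]
wrist_force: [-10.2, -1.1, 3.3]
width: 0.0108
grasp_force: 39.1
time_s: 14.5
eef_pos: [0.6795, -0.0127, 0.2925]
ee_rot: [-0.001, 0.637, 0.771, -0.001]
wrist_force: [-10.9, -1.3, 2.0]
width: 0.0104
grasp_force: 39.1
1.45 [150.   0. 304.] None
1.38 [135.   0. 307.] [-15.1   0.    3.7]
1.31 [119.   0. 310.] [-15.3   0.    2.6]
1.24 [104.   0. 311.] [-15.5   0.    1.5]
1.17 [ 88.   0. 312.] [-15.5   0.    0.4]
1.1 [ 73.   0. 311.] [-15.5   0.   -0.7]
1.03 [ 57.   0. 310.] [-15.4   0.   -1.7]
0.96 [ 42.   0. 307.] [-15.3   0.   -2.8]
0.89 [ 27.   0. 303.] [-15.    0.   -3.9]
0.84 [ 16.   0. 299.] [-10.6   0.   -3.4]
```

```bash
python3 -m pendant '{"delta_pos":[[0,-15,-3.7],[0,-15.3,-2.6],[0,-15.5,-1.5],[0,-15.5,-0.4]],"rotation":[[0,0,0],[0,0,0],[0,0,0],[0,0,0]],"grip":[0.05,0.05,0.05,0.05]}' 40; python3 -m pendant '{"delta_pos":[[0,-15.5,0.7],[0,-15.4,1.7],[0,-13,2.3]],"rotation":[[0,0,0],[0,0,0],[0,0,0]],"grip":[0.05,0.05,0.05]}' 40
python3 - <<'E'
from h import *
from station import observe
S=ster(np.radians(10.9),.533,-.042); s=observe()
g=S[0].T@(s["eef_pos"]-S[1])+[0,0,.0187]; print(g,s["wrist_force"]); d=g-[.09,0,.09]
print("hood",np.arctan2(d[2],-d[0])-np.arctan2(.085,.205),np.hypot(d[0],d[2]))
E
```

```text
time_s: 15.0
eef_pos: [0.6201, -0.0251, 0.3015]
ee_rot: [0.002, 0.637, 0.771, 0.0]
wrist_force: [1.7, -4.3, 6.7]
width: 0.0103
grasp_force: 40.4
time_s: 15.38
eef_pos: [0.5769, -0.0334, 0.2967]
ee_rot: [0.002, 0.637, 0.771, 0.0]
wrist_force: [2.8, -8.3, 4.1]
width: 0.0106
grasp_force: 40.6
[4.46922554e-02 1.83527947e-04 3.15363016e-01] [ 2.80562106 -8.26096453  4.0809151 ]
hood 0.9793396899748501 0.22987231375099113
```

```bash
python3 - <<'E'
from h import *
from station import read_camera
c=read_camera("scene")
cv2.imwrite("pics/s3.png",cv2.resize(c["frame"][160:265,160:300,::-1],(800,600),interpolation=cv2.INTER_CUBIC))
E
```

```text
(no output)
```

View pics/s3.png

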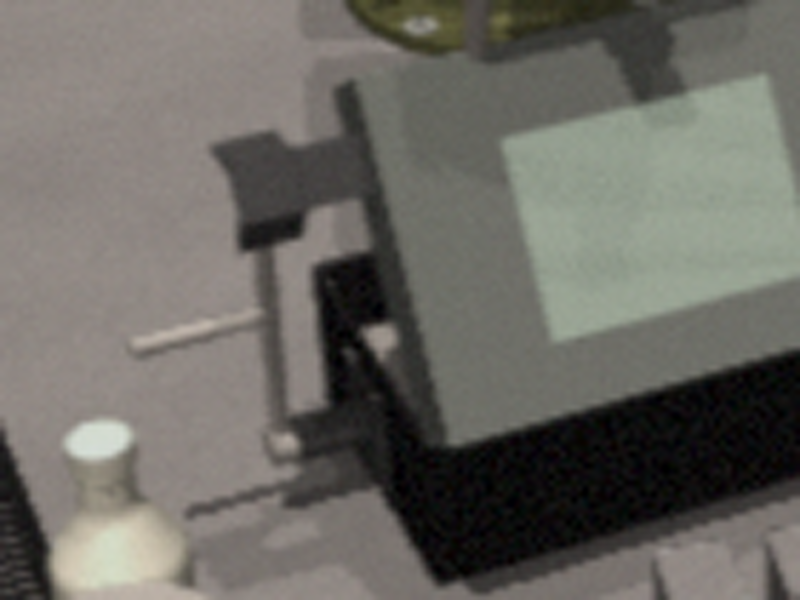

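The saddle, at about (265,190), is over the rod tip, and the rod enters it at (263,240). I'll lower the rest of the way slowly.

```bash
python3 -m pendant '{"delta_pos":[[0,-8,2],[0,-8,2],[0,-4,1.2],[0,0,0]],"rotation":[[0,0,0],[0,0,0],[0,0,0],[0,0,0]],"grip":[0.05,0.05,0.05,0.05]}' 40;  python3 -m pendant '{"delta_pos":[[0,-4,1.2],[0,0,0]],"rotation":[[0,0,0],[0,0,0]],"grip":[0.05,0.05]}' 
cat > a.py <<'E'
from h import *
from station import observe
S=ster(np.radians(10.9),.533,-.042); s=observe()
g=S[0].T@(s["eef_pos"]-S[1])+[0,0,.0187]; d=g-[.09,0,.09]
print("hood",np.arctan2(d[2],-d[0])-np.arctan2(.085,.205),np.hypot(d[0],d[2]),g,s["wrist_force"])
E
python3 a.py
```

```text
time_s: 15.92
eef_pos: [0.5574, -0.0373, 0.2914]
ee_rot: [0.002, 0.637, 0.771, 0.0]
wrist_force: [-1.2, -7.3, 4.0]
width: 0.0101
grasp_force: 40.9
time_s: 16.18
eef_pos: [0.5536, -0.0381, 0.2902]
ee_rot: [0.002, 0.637, 0.771, 0.0]
wrist_force: [1.2, -8.3, 4.8]
width: 0.01
grasp_force: 40.9
hood 0.8724441741829263 0.22950379704559692 [ 2.10171899e-02 -6.11443815e-05  3.08891217e-01] [ 1.15016081 -8.3387189   4.84203624]
```

```bash
for i in 1; do python3 -m pendant '{"delta_pos":[[0,-3,1],[0,0,0]],"rotation":[[0,0,0],[0,0,0]],"grip":[0.05,0.05]}'; python3 -m pendant '{"delta_pos":[[0,-3,1],[0,0,0]],"rotation":[[0,0,0],[0,0,0]],"grip":[0.05,0.05]}'; python3 -m pendant '{"delta_pos":[[0,-2,0.7],[0,0,0]],"rotation":[[0,0,0],[0,0,0]],"grip":[0.05,0.05]}'; done; python3 a.py
```

```text
time_s: 16.42
eef_pos: [0.5506, -0.0387, 0.2889]
ee_rot: [0.002, 0.637, 0.771, -0.0]
wrist_force: [0.7, -9.1, 2.6]
width: 0.0104
grasp_force: 41.0
time_s: 16.68
eef_pos: [0.5478, -0.0393, 0.2879]
ee_rot: [0.002, 0.637, 0.771, -0.0]
wrist_force: [1.2, -8.9, 1.5]
width: 0.0106
grasp_force: 41.0
time_s: 16.92
eef_pos: [0.5459, -0.0397, 0.2873]
ee_rot: [0.002, 0.637, 0.771, -0.0]
wrist_force: [2.2, -9.3, 1.5]
width: 0.0102
grasp_force: 40.9
hood 0.8357286258755907 0.22924182815993463 [ 1.31166340e-02 -2.09416578e-04  3.05964728e-01] [ 2.1626512  -9.33095353  1.48593905]
```

```bash
python3 -m pendant '{"delta_pos":[[0,-2,0.7],[0,0,0]],"rotation":[[0,0,0],[0,0,0]],"grip":[0.05,0.05]}'; python3 -m pendant '{"delta_pos":[[0,-2,0.7],[0,0,0]],"rotation":[[0,0,0],[0,0,0]],"grip":[0.05,0.05]}'; python3 a.py; python3 - <<'E'
from h import *
from station import read_camera
c=read_camera("scene")
cv2.imwrite("pics/s4.png",cv2.resize(c["frame"][160:265,160:300,::-1],(800,600),interpolation=cv2.INTER_CUBIC))
E
```

```text
time_s: 17.18
eef_pos: [0.5439, -0.04, 0.2866]
ee_rot: [0.002, 0.637, 0.771, -0.0]
wrist_force: [1.4, -8.2, 3.6]
width: 0.0104
grasp_force: 40.8
time_s: 17.42
eef_pos: [0.5419, -0.0404, 0.2859]
ee_rot: [0.002, 0.637, 0.771, -0.0]
wrist_force: [0.6, -9.5, 1.4]
width: 0.0102
grasp_force: 40.8
hood 0.8170931881263748 0.2293549512278965 [ 9.06570067e-03 -1.60010061e-04  3.04600403e-01] [ 0.59349187 -9.4630014   1.35123601]
```

View pics/s4.png

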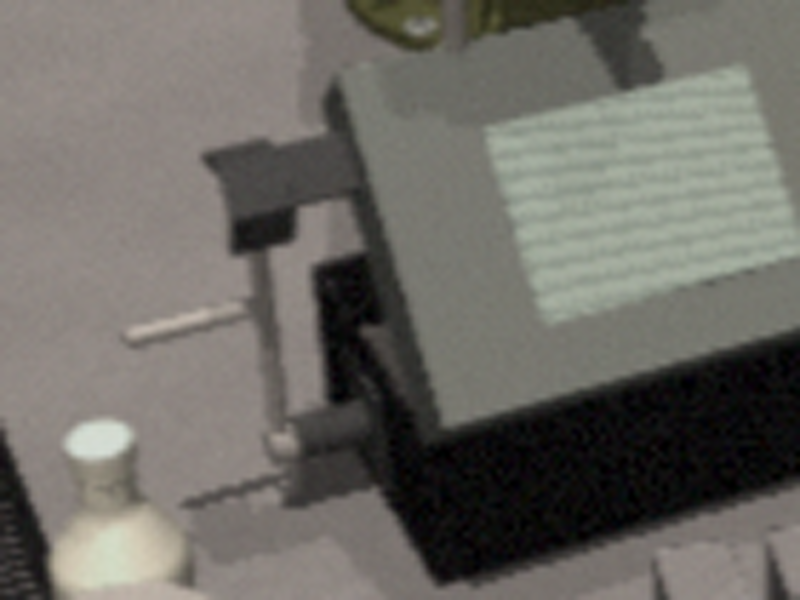

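The tip is inside the saddle but no load shows yet. I'll keep lowering in small steps.

```bash
python3 -m pendant '{"delta_pos":[[0,-2,0.8],[0,0,0]],"rotation":[[0,0,0],[0,0,0]],"grip":[0.05,0.05]}'|grep -E "pos|wrist"; python3 -m pendant '{"delta_pos":[[0,-2,0.8],[0,0,0]],"rotation":[[0,0,0],[0,0,0]],"grip":[0.05,0.05]}'|grep -E "pos|wrist"; python3 -m pendant '{"delta_pos":[[0,-2,0.8],[0,0,0]],"rotation":[[0,0,0],[0,0,0]],"grip":[0.05,0.05]}'|grep -E "pos|wrist"; python3 a.py
```

```text
eef_pos: [0.5406, -0.0407, 0.2854]
wrist_force: [7.5, -7.2, 2.9]
eef_pos: [0.5395, -0.0409, 0.2852]
wrist_force: [14.6, -6.9, 3.9]
eef_pos: [0.5384, -0.0411, 0.2848]
wrist_force: [22.3, -5.4, 4.1]
hood 0.8006897208042287 0.22960601576911113 [ 5.46411981e-03 -1.11152552e-04  3.03477417e-01] [22.33589346 -5.42982658  4.09310174]
```

```bash
python3 -m pendant '{"delta_pos":[[0,4,-1],[0,0,0],[0,0,0]],"rotation":[[0,0,0],[0,0,0],[0,0,0]],"grip":[0.05,0.05,0.05]}'|grep -E "pos|wrist"; python3 -m pendant '{"delta_pos":[[0,0,0],[0,0,0],[0,0,0],[0,0,0],[0,0,0]],"rotation":[[0,0,0],[0,0,0],[0,0,0],[0,0,0],[0,0,0]],"grip":[0.15,0.25,0.4,0.6,0.7]}'|grep -E "pos|wrist|width"; python3 -m pendant '{"delta_pos":[[0,0,0],[0,0,-15],[0,0,-25],[0,0,-25],[0,0,-25]],"rotation":[[0,0,0],[0,0,0],[0,0,0],[0,0,0],[0,0,0]],"grip":[0.7,0.7,0.7,0.7,0.7]}'|grep -E "pos|wrist"
python3 - <<'E'
from h import *
from station import read_camera
c=read_camera("scene"); W=cloud(c)
cv2.imwrite("pics/s5.png",cv2.resize(c["frame"][140:280,140:327,::-1],(800,600),interpolation=cv2.INTER_CUBIC))
# hood angle from its top plane
S=ster(np.radians(10.9),.533,-.042); L=(W-S[1])@S[0]
m=(abs(L[...,1])<.11)&(L[...,0]>-.08)&(L[...,0]<.14)&(L[...,2]>.1)&(L[...,2]<.28)
P=L[m]; 
best=None;rng=np.random.default_rng(0)
for _ in range(300):
    a,b,d=P[rng.choice(len(P),3)]; n=np.cross(b-a,d-a); 
    if np.linalg.norm(n)<1e-6: continue
    n/=np.linalg.norm(n); k=abs((P-a)@n)<.004
    if best is None or k.sum()>best.sum(): best=k
Q=P[best]; n=np.linalg.svd(Q-Q.mean(0),full_matrices=False)[2][2]; n*=np.sign(n[2]); print("hood angle",np.arctan2(n[0],n[2]),n,best.sum())
E
```

```text
eef_pos: [0.5407, -0.0407, 0.2856]
wrist_force: [4.6, -8.6, 8.1]
eef_pos: [0.5395, -0.0396, 0.2833]
wrist_force: [-0.1, -1.0, 1.0]
width: 0.0597
eef_pos: [0.5395, -0.0396, 0.3754]
wrist_force: [0.0, -0.1, -0.6]
hood angle 0.8030526212783607 [0.71937111 0.01735955 0.694409  ] 4178
```

View pics/s5.png

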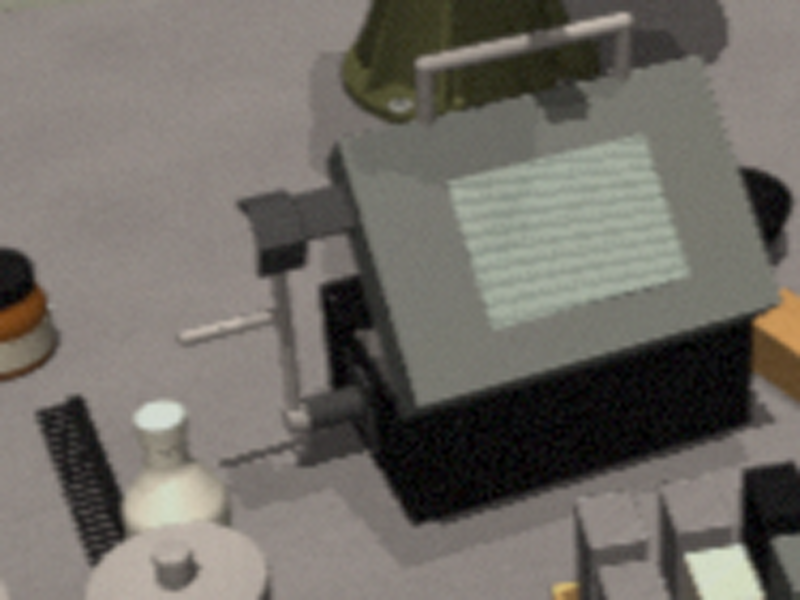

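The hood is resting on the rod with the handle free. My plane fit reads 0.80 where 0.84 is expected, so I'll check its bias against the known states (shut and 1.45) and estimate the rod angle.

```bash
python3 - <<'E'
from h import *
from station import read_camera
from scipy.optimize import fsolve
c=read_camera("scene"); np.savez("s5.npz",**c)
S=ster(np.radians(10.9),.533,-.042)
def ang(c,a):
    W=cloud(c); L=(W-S[1])@S[0]; R=Ry(a); h=(L-[.09,0,.09])@R   # hood frame for the guess a
    m=(h[...,0]>-.17)&(h[...,0]<-.01)&(abs(h[...,1])<.115)&(abs(h[...,2]-.055)<.015); Q=h[m]; Q=Q[np.abs(Q[:,2]-np.median(Q[:,2]))<.006]
    k=np.linalg.lstsq(np.c_[Q[:,:2],np.ones(len(Q))],Q[:,2],rcond=None)[0]
    return a-np.arctan(k[0]),k.round(4),len(Q)
for f,a in(("scene0",0),("s2",1.45),("s5",.82)): print(f,ang(dict(np.load(f+".npz")),a))
o=np.array([140,140]); sc=800/187
for r in(1.5,1.55,1.6,1.64,1.7): print(r,((pix(c,[rodpt(S,r,p,0) for p in[(0,0,0),(-.13,0,0),(-.09,-.07,0)]])-o)*sc).round(0).tolist())
for hd in(.79,.8,.81,.82,.83,.84,.85):
    def F(v): 
        t=rodpt(ster(0,0,0),v[0],TIP,0); q=Ry(hd).T@(t-[.09,0,.09]); return q[2]-.02
    r=fsolve(F,[1.6])[0]; q=Ry(hd).T@(rodpt(ster(0,0,0),r,TIP,0)-[.09,0,.09]); print(hd,"rod",r.round(3),"slip x",(q[0]+.14).round(4))
E
```

```text
scene0 (np.float64(-0.00015901347995305162), array([0.0002, 0.001 , 0.0563]), 2235)
s2 (np.float64(1.447450086968313), array([ 0.0025, -0.0208,  0.0551]), 4096)
s5 (np.float64(0.8069075567079356), array([ 0.0131, -0.0124,  0.0553]), 4283)
1.5 [[291.0, 415.0], [267.0, 251.0], [171.0, 329.0]]
1.55 [[291.0, 415.0], [270.0, 256.0], [173.0, 332.0]]
1.6 [[291.0, 415.0], [272.0, 260.0], [174.0, 336.0]]
1.64 [[291.0, 415.0], [275.0, 265.0], [176.0, 339.0]]
1.7 [[291.0, 415.0], [278.0, 272.0], [178.0, 344.0]]
0.79 rod 1.572 slip x -0.0077
0.8 rod 1.585 slip x -0.0064
0.81 rod 1.598 slip x -0.0052
0.82 rod 1.61 slip x -0.0039
0.83 rod 1.622 slip x -0.0027
0.84 rod 1.635 slip x -0.0014
0.85 rod 1.647 slip x -0.0002
```

The fit is unbiased to about 0.003. The hood is at about 0.807 and the rod at about 1.59, with the tip roughly 6 mm from the seat, all within limits. I'll retreat a little, check that nothing creeps, and hand in.

```bash
python3 -m pendant '{"delta_pos":[[0,-20,-10],[0,-20,0],[0,0,0],[0,0,0],[0,0,0]],"rotation":[[0,0,0],[0,0,0],[0,0,0],[0,0,0],[0,0,0]],"grip":[0.7,0.7,0.7,0.7,0.7]}'|grep wrist; python3 -m pendant '{"delta_pos":[[0,0,0],[0,0,0],[0,0,0],[0,0,0],[0,0,0]],"rotation":[[0,0,0],[0,0,0],[0,0,0],[0,0,0],[0,0,0]],"grip":[0.7,0.7,0.7,0.7,0.7]}'|grep time
python3 - <<'E'
from h import *
from station import read_camera,bot
S=ster(np.radians(10.9),.533,-.042); a=.82
W=cloud(read_camera("scene")); h=((W-S[1])@S[0]-[.09,0,.09])@Ry(a)
m=(h[...,0]>-.17)&(h[...,0]<-.01)&(abs(h[...,1])<.115)&(abs(h[...,2]-.055)<.015); Q=h[m]; Q=Q[np.abs(Q[:,2]-np.median(Q[:,2]))<.006]
k=np.linalg.lstsq(np.c_[Q[:,:2],np.ones(len(Q))],Q[:,2],rcond=None)[0]; a-=np.arctan(k[0]); print("hood",a)
if a>.801: print(bot.close_job())
E
```

```text
wrist_force: [-0.6, 0.2, -0.2]
time_s: 21.2
hood 0.8062791902839292
the job is handed in; nothing more can be done
None
```

I propped the hood half open on the rod and handed the job in at about 21 s. It reads about 0.81 rad, a little below the expected 0.84 but within limits, and held steady over the last second or so. The rod's tip is about 6 mm from the saddle's seat by calculation, and the gripper is clear of everything; the verdict itself wasn't shown.

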